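# Seat the bench stop in its floating hex socket and lock it

### The arm

A 6-joint arm with a two-finger parallel gripper is mounted at the origin on the work surface. World frame = base frame: x ahead of the robot, y to its left, z up, the work surface at z = 0. Lengths are in m, angles in rad, forces in N, time in s.
With the tool pointing down it reaches from about 0.25 to 0.775 m from the base axis. Payload 8.9 kg.
Tool frame: the origin (TCP) lies between the finger pads; the fingertips stand 19 mm ahead of it and the grasp point (between the pads) is the TCP; z points along the fingers, y is the direction in which the jaws open and shut (so a half turn about z gives the same grasp; the last joint's range is limited). The gripper opens to 85 mm and grips with 20 to 120 N. Pads are 22 mm wide; open, the fingers measure 114 mm over their backs; the gripper's body (76 mm by 85 mm) begins 54 mm behind the grasp point. The pads swing forward as they close: fully open they stand 13 mm farther back than shut.
Start: joints at [1.207, 0.291, -0.153, 1.127, 0, 1.431], TCP at [0.117, 0.512, 0.25] pointing down, gripper open.
Joint ranges: [-2.52, 2.52], [-0.91, 1.74], [-1.3, 1.37], [-1.96, 2.02], [-1.52, 1.47], [-3.14, 3.14]. Speed limits (rad/s): [2.22, 2.22, 2.79, 3.14, 3.14, 3.14].

### API

Orientations are given as a 3x3 rotation matrix whose columns are the frame's x, y, z axes.
In Python, from bench import arm gives the robot as it stands.
- The arm moves only by the tool play_rows, never from a script. Its argument "targets" is a list of rows, each a list of 5 numbers: the shift along the tool's x, y, z in mm, then the turn about the tool's z in degrees, then the opening, from 0 (shut) to 1 (fully open). A call has 1 to 12 rows; each row is the pose to reach, as a shift and turn from the pose commanded when the call began, along the tool's axes at that moment; what a row does not reach only later rows make up. A row lasts 1/10 s, in which the tool goes at most 50 mm and 8.59 degrees, less where a joint would pass 70% of its speed; a pose out of reach is approached as far as the arm can. A call with a gripper value outside its range is refused whole. The fingers move at their own pace and stop on an object; "newtons" is the grip in N (left out, the last holds). Time passes only in rows, so rows that repeat a pose let the fingers close. It gives the time, the measured TCP pose, the force and the opening at its end, in the units of the state.
- arm.get_obs(): the state, without advancing time (a new reading comes with each control period).
- arm.capture(name): name is "scene" or "top"; returns a dict with "pixels" (384x512x3 uint8, blue, green, red), "fov_y" (degrees; the focal length in pixels is half the picture's height over the tangent of half this angle, whatever the lens; pixels are square), "cx", "cy" (the principal point, pixels), "k1" (the pictures are not rectified: a ray, as slopes to the right and down, at radius r is drawn at 1 + k1 r^2 times it, then the intrinsics apply), "R" (3x3) and "t" (3): a world point X has camera coordinates R X + t. Camera axes: x right, y down, z forward; pixel columns grow to the right and rows downward; lengths in m; the calibration is good to about 2 mm. A picture is of the moment at which its call begins. There is no depth.
- arm.job_done(): hands the job in, once; it reports no verdict.
Trained networks look in a picture, given as the dict that the camera call returned (one of the last four; its "shot" number tells which), for a name from the list of things; names that differ only in an ending like _2 or _b are one class to them, and where a whole thing is asked for, a point or a joint stands for the part that bears it (a point fixed in the world has none). Each returns a list of dicts, best first, with "confidence" (0 to 1); they miss things now and then, are a little off and sometimes report something else, mostly with a low value. They report only what shows in the picture. A call takes as long as a camera call.
- arm.spot_in(picture, thing): "centre" ([x, y, z] in m, in world coordinates, good to about 4 mm: the middle of the surface that is visible of it).
The state is a dict: "time": time; "joint_positions": joint angles; "joint_vel": joint speeds; "tau": joint torques, N m; "position": TCP position; "orientation": TCP orientation; "force": force on the tool from outside, world axes, zero at the start; "ft_torque": the same for the moment, N m; "finger_gap": finger opening in m.
Only numpy, scipy, OpenCV 4.12 (cv2) and the standard library are available. Lean on these libraries where they do the work, as an engineer would, in place of code of your own. Each camera call takes 0.05 s, during which the arm holds its last target.

### The job

Pick up the bench stop and set its hexagonal foot into the steel socket of the wooden work holder, feeling and shuffling it gently, without forcing it, until it drops fully home with its collar flat on the socket. Then slide the brass keeper by its black knob all the way in over the collar and let go, with the stop still upright and home; leave the mug, mallet and chisel where they are.

Things in the scene. Friction and masses are not known exactly. Their poses are not given: they have to be found in the camera images.
- stop: Bench stop, loose, upright on the bench, about 0.25 kg. Origin: centre of the underside of its foot; z up along the post. Aluminium hexagonal foot 34 mm across flats, 39 over corners, 22 high, two flats facing its +x and -x (it fits the socket in six turns); round aluminium collar 72 mm across, from 22 to 28 mm up; dark wooden post above.
- stop_post (a point): Centre of the top of the stop's wooden post, 80 mm above the stop's origin. The post has flat sides: 20 mm thick along the stop's x, 18 mm along its y, from 28 to 80 mm above the origin; axes as the stop's.
- holder: Work holder: light beech block fixed to the bench, 40 mm high, from -127 to +75 mm along its x, +-75 mm along its y. Origin: on the bench under the middle of its 100 mm square opening, in which a steel socket floats; z up. A force above 35 N between stop and holder (socket included) spoils the job.
- opening (a point): Middle of the holder's opening, at top-face height (40 mm), axes as the holder's. The steel socket's top is flush here: a hexagonal ring 69 mm over flats with a blind hex hole 37 mm across flats, 22 deep. Bedded stiffly, but its true centre is up to 6.5 mm off this point along x and along y, and it is turned up to 0.14 rad either way from having two flats facing +x and -x.
- home (a point): Fixed point on the holder, 18 mm above the bench under the middle of the opening, axes as the holder's. With the stop fully home its collar lies flat on the socket and its origin is at this height (sideways as far off as the socket is). The stop has about 1.5 mm of play to each side in the socket.
- keeper (a joint): Travel of the brass keeper (m): 0 drawn back, 0.035 fully in. Slides along the holder's +x to the socket, 2 N friction, stays where left. Bar 30 mm wide, 6 thick, underside 48 mm above the bench; fully in, its tip is 24 mm short of the opening's middle, 2 mm above the collar; a collar not home blocks it.
- keeper_knob (a point): Centre of the top of the keeper's upright black knob: 16 mm across, 34 tall, top 88 mm above the bench. It is at x = -96 mm of the holder plus the keeper's travel, y = 0. Either side of the keeper runs a brass guide, top 54 mm above the bench, outer face at y = +-25 mm, x from -117 to -67 mm.
- mug: Grey mug, 80 mm across and 95 mm tall, with a handle on its +y side; origin at the centre of its underside. Bystander: leave it alone.
- mallet: Turned wooden mallet standing on its head, 94 mm across and 215 mm tall, narrow handle up; origin at the centre of its underside. Bystander: leave it alone.
- chisel: Wood chisel lying on the bench along its own x, blade towards +x: from -110 to +130 mm, 24 mm wide and high; origin on the bench. Bystander: leave it alone.

How it is judged:
On the way, in this order (a step that is already met when the one before it is completed fails the run):
1. the stop is lifted clear of the bench, its underside more than 45 mm up (height (world z) of stop above 0.045 m), for 0.1 s.
2. the stop is home in the socket, upright, while the keeper is still back (less than 20 mm in) (z of stop in the frame of home below 0.0025 m and horizontal distance between stop and holder below 0.015 m and angle between stop's own z axis and vertical below 0.05 rad and value of joint keeper below 0.02 m), for 0.2 s.
At the end, for the whole second after the job is handed in: The stop stands at rest in the socket, its origin less than 2.5 mm above the home point's height, within 15 mm of the holder's origin and within 0.05 rad of upright, and the keeper is at rest more than 31 mm in (z of stop in the frame of home below 0.0025 m and horizontal distance between stop and holder below 0.015 m and angle between stop's own z axis and vertical below 0.05 rad and value of joint keeper above 0.031 m and linear speed of stop below 0.02 m/s and velocity of joint keeper below 0.01 m/s); the robot touches nothing.
It fails at once if the stop is forced: more than 35 N between the stop and the holder with its socket and keeper (contact force between stop and holder above 35 N).
It fails at once if the mug, mallet or chisel is moved more than 30 mm (distance of any of mug, mallet, chisel from where it was at the start of the episode above 0.03 m).
It also fails if it takes over 72 s, if anything falls off the work surface, if the arm or the gripper's body presses on something with over 40 N, if the wrist force passes 120 N, or if a joint passes its speed limit or range.

## Working session

There is one attempt and no reset: what is moved stays moved. The work goes in short steps, Python scripts to look and compute and a tool call to move; the robot and the scene stay as the last step left them, time stands still between calls to the robot, and variables do not carry over. Pictures are saved under pics/ and viewed, and the job is handed in when it is done.

Besides the shell and the picture viewer there is one more tool, called after ">>>" as a command line: name --pt "numbers of a row" for each row, then --argument value for the rest. play_rows: Moves the arm, as the interface text tells. Its arguments: {"type":"object","properties":{"targets":{"type":"array","items":{"type":"array","items":{"type":"number"}}},"newtons":{"type":"number"}},"required":["targets"]}

```bash
mkdir -p pics; ls; cat > h.py <<'E'
import numpy as np, cv2
from bench import arm
def K(p):
    h,w=p["pixels"].shape[:2]; f=h/2/np.tan(np.radians(p["fov_y"])/2)
    return f,p["cx"],p["cy"],p["k1"]
def proj(p,X):
    f,cx,cy,k=K(p); X=np.atleast_2d(X); c=X@np.array(p["R"]).T+np.array(p["t"]); s=c[:,:2]/c[:,2:]
    r2=(s**2).sum(1,keepdims=True); s=s*(1+k*r2); return s*f+[cx,cy]
def back(p,uv,z):
    f,cx,cy,k=K(p); d=(np.atleast_2d(uv).astype(float)-[cx,cy])/f; s=d.copy()
    for _ in range(30): s=d/(1+k*(s**2).sum(1,keepdims=True))
    R=np.array(p["R"]);t=np.array(p["t"]); C=-R.T@t
    D=np.c_[s,np.ones(len(s))]@R; return C+D*((z-C[2])/D[:,2:])
E
python3 - <<'E'
from h import *
import pickle
np.set_printoptions(precision=4,suppress=True)
o=arm.get_obs();print(o["time"],o["position"],o["orientation"],o["finger_gap"])
for n in("scene","top"):
    p=arm.capture(n);pickle.dump(p,open(n+"0.pkl","wb"));cv2.imwrite(f"pics/{n}0.png",p["pixels"])
    print(n,p["fov_y"],p["cx"],p["cy"],p["k1"],-np.array(p["R"]).T@p["t"])
    for t in("stop","holder","stop_post","keeper_knob","mug","mallet","chisel","keeper"):
        try: print(t,[(np.round(d["centre"],4),round(d["confidence"],2)) for d in arm.spot_in(p,t)[:2]])
        except Exception as e: print(t,e)
E
```

```text
pics
0.0 [0.1169 0.5114 0.2497] [[-0.9748  0.2229 -0.0005]
 [ 0.2229  0.9748 -0.0012]
 [ 0.0002 -0.0013 -1.    ]] 0.08537818623700351
scene 55.98179339178634 249.59338141327646 185.25793842127044 -0.0749920139769418 [0.8265 0.4434 0.7457]
stop [(array([0.5243, 0.2785, 0.0252]), 0.82)]
holder [(array([0.5611, 0.0359, 0.0375]), 0.88)]
stop_post [(array([0.5205, 0.2807, 0.024 ]), 0.62), (array([0.7606, 0.1755, 0.0198]), 0.48)]
keeper_knob [(array([0.4965, 0.0491, 0.0556]), 0.68)]
mug [(array([ 0.5049, -0.2362,  0.0626]), 0.73)]
mallet [(array([ 0.6844, -0.2325,  0.1076]), 0.76)]
chisel [(array([0.7588, 0.1759, 0.0206]), 0.68)]
keeper []
top 51.20502330921711 250.23490841333495 192.86412616429251 0.011155977326960073 [0.5172 0.0014 1.0133]
stop [(array([0.5168, 0.2685, 0.0267]), 0.73)]
holder [(array([0.5538, 0.0243, 0.0456]), 0.58)]
stop_post [(array([ 0.6724, -0.2411,  0.1141]), 0.54)]
keeper_knob [(array([0.4992, 0.0402, 0.0582]), 0.63)]
mug [(array([ 0.5088, -0.2616,  0.0357]), 0.98)]
mallet [(array([0.7496, 0.1718, 0.0133]), 0.67), (array([ 0.6723, -0.2458,  0.1151]), 0.57)]
chisel [(array([0.7496, 0.1737, 0.0192]), 0.87)]
keeper [(array([0.5019, 0.04  , 0.0551]), 0.63)]
```

View pics/scene0.png

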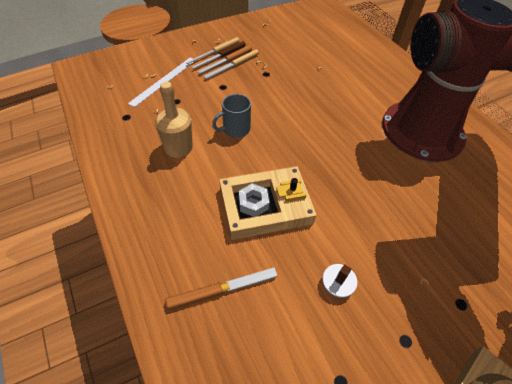

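View pics/top0.png

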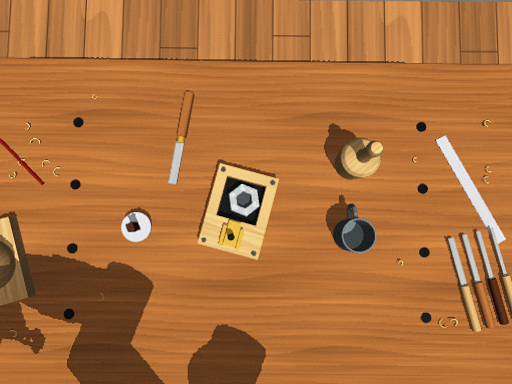

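```bash
python3 - <<'E'
from h import *
import pickle
p=pickle.load(open("top0.pkl","rb"));im=p["pixels"]
print(proj(p,[[0.517,0.27,0.03],[0.55,0.02,0.04]]))
cv2.imwrite("pics/top0_h.png",cv2.resize(im[100:240,160:320],None,fx=4,fy=4,interpolation=cv2.INTER_CUBIC)) 
cv2.imwrite("pics/top0_s.png",cv2.resize(im[150:250,50:180],None,fx=6,fy=6,interpolation=cv2.INTER_CUBIC)) 
E
```

```text
[[138.50749431 224.89648591]
 [241.03121976 212.41805029]]
```

The scene view shows the stop at about (340,281), the holder at (267,203), the chisel at (222,288), and the mug and mallet beyond the holder. The top view shows the stop at (136,227), the holder at (238,210) and the socket at (243,199).

View pics/top0_h.png

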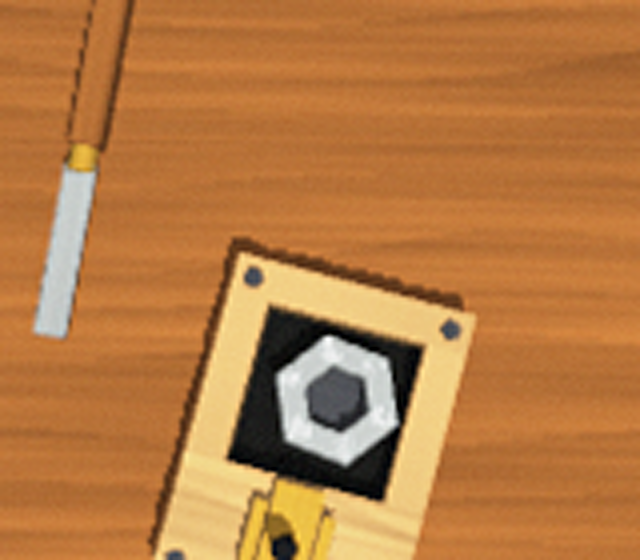

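View pics/top0_s.png

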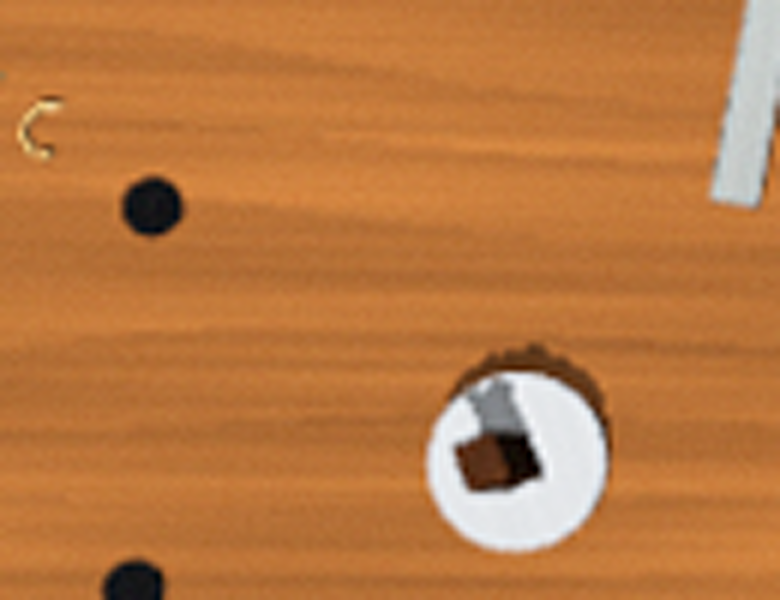

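```bash
python3 - <<'E'
from h import *
import pickle
p=pickle.load(open("scene0.pkl","rb"));im=p["pixels"]
cv2.imwrite("pics/sc0_h.png",cv2.resize(im[150:250,205:325],None,fx=6,fy=6,interpolation=cv2.INTER_CUBIC)) 
cv2.imwrite("pics/sc0_s.png",cv2.resize(im[250:310,305:375],None,fx=9,fy=9,interpolation=cv2.INTER_CUBIC)) 
E
```

```text
(no output)
```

View pics/sc0_h.png

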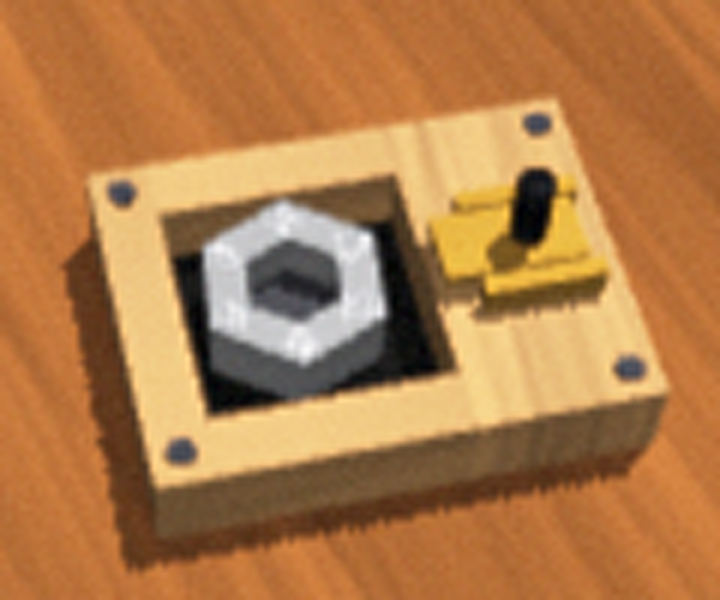

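View pics/sc0_s.png

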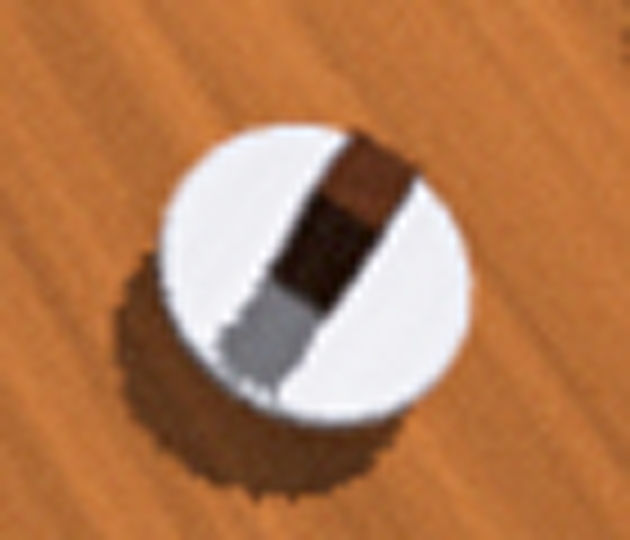

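```bash
cat > fit.py <<'E'
from h import *
from scipy.optimize import minimize
S=8
def ras(p,P,x0,y0,w,h):
    uv=(proj(p,P)-[x0,y0]+.5)*S
    m=np.zeros((h*S,w*S),np.uint8); cv2.fillPoly(m,[np.round(uv*16).astype(np.int32)],255,shift=4)
    return cv2.resize(m,(w,h),interpolation=cv2.INTER_AREA)/255.
def polyfit(p,mask,x0,y0,model,start,steps):
    h,w=mask.shape
    f=lambda q:((ras(p,model(q),x0,y0,w,h)-mask)**2).sum()
    sim=np.vstack([start]+[np.array(start)+np.eye(len(start))[i]*steps[i] for i in range(len(start))])
    r=minimize(f,start,method="Nelder-Mead",options=dict(initial_simplex=sim,xatol=1e-5,fatol=1e-3,maxiter=800))
    return r.x,r.fun
def hexm(af,z):
    r=af/np.sqrt(3)
    return lambda q:np.c_[q[0]+r*np.cos(q[2]+np.pi/6+np.arange(6)*np.pi/3),q[1]+r*np.sin(q[2]+np.pi/6+np.arange(6)*np.pi/3),np.full(6,z)]
def circ(r,z):
    a=np.linspace(0,2*np.pi,72,endpoint=False)
    return lambda q:np.c_[q[0]+r*np.cos(a),q[1]+r*np.sin(a),np.full(72,z)]
def rect(xa,xb,ya,yb,z):
    def m(q):
        c,s=np.cos(q[2]),np.sin(q[2]); P=np.array([[xa,ya],[xb,ya],[xb,yb],[xa,yb]])
        return np.c_[P@np.array([[c,s],[-s,c]])+q[:2],np.full(4,z)]
    return m
def fill(m):
    c,_=cv2.findContours(m,cv2.RETR_EXTERNAL,cv2.CHAIN_APPROX_NONE)
    c=max(c,key=cv2.contourArea); o=np.zeros_like(m); cv2.drawContours(o,[c],-1,1,-1); return o
E
python3 - <<'E'
from fit import *
import pickle
np.set_printoptions(precision=4,suppress=True)
for n,bs,bh in(("top",(105,195,65,65),(190,150,100,120)),("scene",(310,250,60,60),(205,150,125,100))):
    p=pickle.load(open(n+"0.pkl","rb"))
    def crop(b): x,y,w,h=b; return p["pixels"][y:y+h,x:x+w].astype(int),x,y
    im,x0,y0=crop(bs)
    sat=im.max(2)-im.min(2)
    m=fill(((sat<50)&(im.max(2)>150)).astype(np.uint8)); 
    print(n,"collar",polyfit(p,m,x0,y0,circ(.036,.028),[.52,.275],[.01,.01]),m.sum())
    im,x0,y0=crop(bh); sat=im.max(2)-im.min(2)
    m=((sat<40)&(im.max(2)>150)).astype(np.uint8)
    m=fill(m)
    c=back(p,np.array(np.nonzero(m)[::-1]).mean(1)+[x0,y0],.04)[0]
    print(n,"socket",min((polyfit(p,m,x0,y0,hexm(.069,.04),[c[0],c[1],t],[.005,.005,.1]) for t in(-.4,-.1,.2)),key=lambda a:a[1]),m.sum())
    # holder: opening square (non-beech inside)
    b,g,r=im[...,0],im[...,1],im[...,2]
    cv2.imwrite(f"pics/m_{n}.png",cv2.resize(np.uint8(np.stack([m*255,255*(g>150)*(r>190)*(b>90)*1,0*g],2)),None,fx=5,fy=5,interpolation=0))
    print(im[5:8,3:5].tolist() , )
E
```

```text
top collar (array([0.513 , 0.2774]), np.float64(183.56435217224146)) 533
top socket (array([0.5817, 0.0138, 0.6751]), np.float64(8.82159169550173)) 690
[[[55, 113, 185], [56, 114, 183]], [[56, 114, 185], [53, 112, 182]], [[54, 114, 184], [55, 114, 185]]]
scene collar (array([0.5159, 0.2762]), np.float64(260.20253748558247)) 623
scene socket (array([0.5841, 0.0129, 0.6899]), np.float64(8.79284890426759)) 596
[[[52, 109, 186], [57, 115, 185]], [[56, 111, 185], [51, 107, 182]], [[55, 112, 191], [62, 116, 189]]]
```

```bash
python3 - <<'E'
from fit import *
import pickle
np.set_printoptions(precision=4,suppress=True)
for n,bs,bh in(("top",(110,200,50,50),(190,150,100,120)),("scene",(315,255,50,50),(205,150,125,100))):
    p=pickle.load(open(n+"0.pkl","rb"))
    def crop(b): x,y,w,h=b; return p["pixels"][y:y+h,x:x+w].astype(int),x,y
    im,x0,y0=crop(bs)
    sat=im.max(2)-im.min(2)
    m0=((sat<50)&(im.max(2)>150)).astype(np.uint8)
    c,_=cv2.findContours(m0,0,1); c=cv2.convexHull(max(c,key=cv2.contourArea)); m=np.zeros_like(m0); cv2.drawContours(m,[c],-1,1,-1)
    print(n,"collar",polyfit(p,m,x0,y0,circ(.036,.028),[.515,.277],[.01,.01]),m.sum())
    # post+top silhouette : brownish/dark
    r=im[...,2]; b=im[...,0]
    sat=im.max(2)-im.min(2)
    dark=((im.max(2)<140)&(r-b>30)).astype(np.uint8)&m
    top=((r>60)&(r<140)&(r-b>35)).astype(np.uint8)
    cv2.imwrite(f"pics/p_{n}.png",cv2.resize(np.uint8(np.stack([m*255,dark*255,top*255],2)),None,fx=8,fy=8,interpolation=0))
    im,x0,y0=crop(bh); b,g,r=im[...,0],im[...,1],im[...,2]
    beech=((g>150)&(r>190)).astype(np.uint8)
    cv2.imwrite(f"pics/b_{n}.png",cv2.resize(beech*255,None,fx=5,fy=5,interpolation=0))
E
cd pics; python3 -c "
import cv2,numpy as np
a=[cv2.resize(cv2.imread(f),(390,290)) for f in('p_top.png','p_scene.png','b_top.png','b_scene.png')]
cv2.imwrite('mm.png',np.vstack([np.hstack(a[:2]),np.hstack(a[2:])]))"
```

```text
top collar (array([0.5128, 0.2773]), np.float64(17.76575163398693)) 720
scene collar (array([0.5158, 0.2764]), np.float64(13.912110726643599)) 886
```

View pics/mm.png

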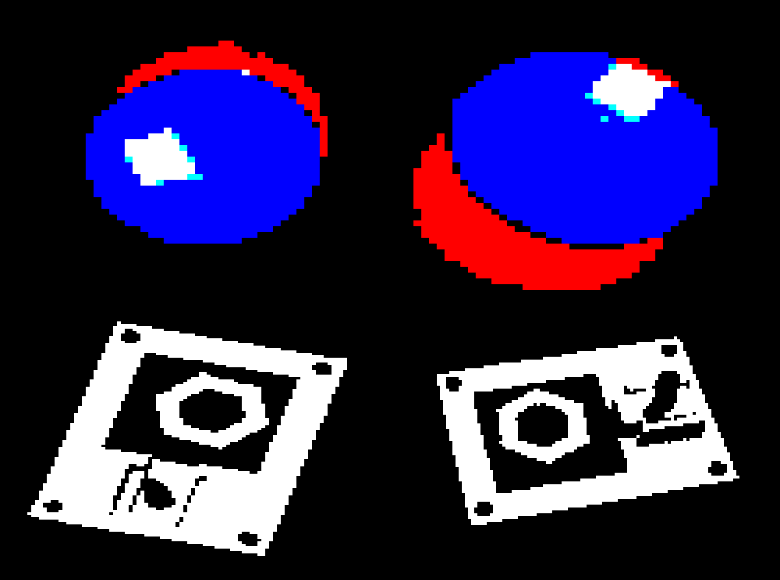

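```bash
python3 - <<'E'
from fit import *
import pickle
np.set_printoptions(precision=4,suppress=True)
col={"top":(.5128,.2773),"scene":(.5158,.2764)}
for n,bs,bh in(("top",(110,200,50,50),(190,150,100,120)),("scene",(315,255,50,50),(205,150,125,100))):
    p=pickle.load(open(n+"0.pkl","rb"))
    def crop(b): x,y,w,h=b; return p["pixels"][y:y+h,x:x+w].astype(int),x,y
    im,x0,y0=crop(bs); r=im[...,2]; b=im[...,0]
    top=((r>62)&(r<140)&(r-b>35)).astype(np.uint8)
    k,l,st,ce=cv2.connectedComponentsWithStats(top)
    e=proj(p,[[*col[n],.08]])[0]-[x0,y0]; print(e)
    i=min(range(1,k),key=lambda i:np.hypot(*(ce[i]-e))+(st[i,4]<15)*99); m=(l==i).astype(np.uint8)
    for a,bb in((.01,.009),(.009,.01)):
      for t0 in(-.4,-.1,.2):
        print(n,(a,bb),polyfit(p,m,x0,y0,rect(-a,a,-bb,bb,.08),[*col[n],t0],[.004,.004,.15]),m.sum())
    im,x0,y0=crop(bh); b,g,r=im[...,0],im[...,1],im[...,2]
    m=((g>150)&(r>190)).astype(np.uint8); m=cv2.morphologyEx(m,cv2.MORPH_OPEN,np.ones((2,2),np.uint8)); m=fill(m)
    print(n,"holder",polyfit(p,m,x0,y0,rect(-.127,.075,-.075,.075,.04),[.58,.015,-.25],[.005,.005,.1]),m.sum())
    beech=((g>150)&(r>190)).astype(np.uint8)
    o=1-beech; k,l,st,ce=cv2.connectedComponentsWithStats(o)
    e=proj(p,[[.583,.013,.04]])[0]-[x0,y0]
    # opening: dark pixels + socket
    sat=im.max(2)-im.min(2)
    dk=((im.max(2)<120)|((sat<40))).astype(np.uint8); dk=cv2.morphologyEx(dk,cv2.MORPH_OPEN,np.ones((3,3),np.uint8)); 
    if n=="top":
        dk=fill(dk); print("opening",polyfit(p,dk,x0,y0,rect(-.05,.05,-.05,.05,.04),[.58,.015,-.25],[.005,.005,.1]),dk.sum())
    k1=((b<70)&(g>130)&(r>190)).astype(np.uint8)
E
```

```text
[19.3702 26.6189]
top (0.01, 0.009) (array([0.5124, 0.2764, 0.3965]), np.float64(7.762229911572472)) 57
top (0.01, 0.009) (array([0.5125, 0.2766, 0.3751]), np.float64(7.67278738946559)) 57
top (0.01, 0.009) (array([0.5127, 0.2761, 0.3918]), np.float64(7.700084582852749)) 57
top (0.009, 0.01) (array([0.5126, 0.2759, 0.3444]), np.float64(12.945943867743175)) 57
top (0.009, 0.01) (array([0.5124, 0.2763, 0.2675]), np.float64(12.813994617454826)) 57
top (0.009, 0.01) (array([0.5128, 0.2766, 0.2631]), np.float64(12.821038062283737)) 57
top holder (array([ 0.5771,  0.018 , -0.2508]), np.float64(28.67292579777009)) 5179
opening (array([ 0.5789,  0.0208, -0.2515]), np.float64(59.47378700499807)) 1613
[30.2002 14.5443]
scene (0.01, 0.009) (array([0.5149, 0.277 , 0.3671]), np.float64(13.160123029603998)) 67
scene (0.01, 0.009) (array([0.515 , 0.2764, 0.3668]), np.float64(12.755247981545558)) 67
scene (0.01, 0.009) (array([0.515 , 0.2764, 0.3685]), np.float64(12.734825067281815)) 67
scene (0.009, 0.01) (array([ 0.5155,  0.276 , -1.1285]), np.float64(13.726074586697424)) 67
scene (0.009, 0.01) (array([0.5153, 0.2756, 0.4247]), np.float64(17.28302960399846)) 67
scene (0.009, 0.01) (array([0.5152, 0.2762, 0.3665]), np.float64(17.356078431372545)) 67
scene holder (array([ 0.5809,  0.0236, -0.2507]), np.float64(49.19021914648212)) 4355
```

```bash
cat >> h.py <<'E'
def rel(xyz,jaw=None,o=None):
    o=o or arm.get_obs(); R=np.array(o["orientation"]); d=R.T@(np.array(xyz)-o["position"])*1000
    y=np.degrees(np.arctan2(R[1,1],R[0,1])); t=0 if jaw is None else -((jaw-y+90)%180-90)
    print("t",round(o["time"],2),"pos",np.round(np.array(o["position"])*1000,1),"jaw",round(y,2),"F",np.round(o["force"],1),"gap",round(o["finger_gap"]*1000,2),"tilt",np.round(R[:,2],4),"q6",round(o["joint_positions"][5],2))
    print("row",np.round(d,1),"turn",round(t,2))
E
python3 -c "
from h import *
rel([.514,.2768,.15],111.8); rel([.514,.2768,.058],111.8)"
```

```text
t 0.9 pos [117.  511.8 250.3] jaw 77.12 F [-0.1 -0.3 -0. ] gap 85.35 tilt [-0. -0. -1.] q6 1.43
row [-439.4 -140.6  100.3] turn -34.68
t 0.9 pos [117.  511.8 250.3] jaw 77.12 F [-0.1 -0.3 -0. ] gap 85.35 tilt [-0. -0. -1.] q6 1.43
row [-439.4 -140.5  192.3] turn -34.68
```

>>> play_rows --pt "-440 -140.5 100 -34.7 1" --pt "-440 -140.5 100 -34.7 1" --pt "-440 -140.5 100 -34.7 1" --pt "-440 -140.5 100 -34.7 1" --pt "-440 -140.5 100 -34.7 1" --pt "-440 -140.5 100 -34.7 1" --pt "-440 -140.5 100 -34.7 1" --pt "-440 -140.5 100 -34.7 1" --pt "-440 -140.5 100 -34.7 1" --pt "-440 -140.5 100 -34.7 1" --pt "-440 -140.5 100 -34.7 1" --pt "-440 -140.5 100 -34.7 1"

```text
time: 2.1
position: [0.515, 0.2759, 0.1497]
orientation: [[-0.929, -0.37, -0.001], [-0.37, 0.929, -0.0], [0.001, 0.0, -1.0]]
force: [-2.0, 0.2, -0.4]
finger_gap: 0.0855
```

```bash
python3 -c "
from h import *
import pickle
rel([.514,.2768,.058],111.8)
for n in ('scene','top'):
    p=arm.capture(n);pickle.dump(p,open(n+'1.pkl','wb'))
    q=proj(p,[[.514,.2768,.08]])[0].astype(int);x,y=q-50
    x=max(x,0)
    cv2.imwrite('pics/%s1.png'%n,cv2.resize(p['pixels'][y:y+100,x:x+100],None,fx=4,fy=4))
"; cd pics; python3 -c "
import cv2,numpy as np
cv2.imwrite('c1.png',np.hstack([cv2.imread('scene1.png'),cv2.imread('top1.png')]))"
```

```text
t 2.1 pos [515.  275.9 149.7] jaw 111.71 F [-2.   0.2 -0.4] gap 85.52 tilt [-1.1e-03 -2.0e-04 -1.0e+00] q6 -0.01
row [ 0.5  1.2 91.7] turn -0.09
```

View pics/c1.png

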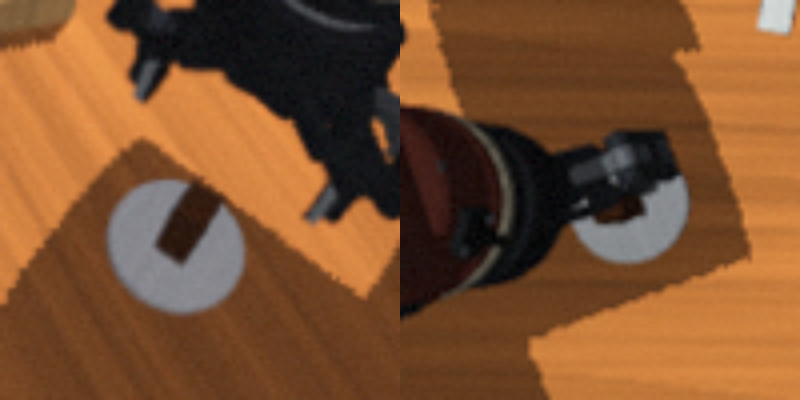

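The gripper stands centred above the stop (scene crop: stop at (175,245), fingers either side). I'll go down and grip.

>>> play_rows --pt "0 1 45 0 1" --pt "0 1 80 0 1" --pt "0 1 91.5 0 1" --pt "0 1 91.5 0 1" --pt "0 1 91.5 0 0" --pt "0 1 91.5 0 0" --pt "0 1 91.5 0 0" --pt "0 1 91.5 0 0" --pt "0 1 91.5 0 0" --pt "0 1 91.5 0 0" --pt "0 1 91.5 0 0" --pt "0 1 91.5 0 0" --newtons 30

```text
time: 3.4
position: [0.5145, 0.2776, 0.0594]
orientation: [[-0.928, -0.372, 0.001], [-0.372, 0.928, -0.0], [-0.001, -0.0, -1.0]]
force: [-1.7, -2.1, 5.8]
finger_gap: 0.0177
```

```bash
python3 -c "
from h import *
rel([.514,.2768,.058],111.8)"
```

```text
t 3.4 pos [514.5 277.6  59.4] jaw 111.81 F [-1.7 -2.1  5.8] gap 17.66 tilt [ 6.e-04 -1.e-04 -1.e+00] q6 -0.01
row [ 0.8 -0.5  1.4] turn 0.01
```

>>> play_rows --pt "0 0 -20 0 0" --pt "0 0 -50 0 0" --pt "0 0 -90 0 0" --pt "0 0 -120 0 0" --pt "0 0 -120 0 0" --pt "0 0 -120 0 0" --pt "0 0 -120 0 0"

```text
time: 4.1
position: [0.5132, 0.2773, 0.1771]
orientation: [[-0.928, -0.372, -0.003], [-0.372, 0.928, -0.001], [0.003, 0.0, -1.0]]
force: [-0.2, -0.7, -2.6]
finger_gap: 0.0176
```

```bash
python3 -c "
from h import *
import pickle
rel([.583,.0134,.13],90+39.1)
for n in ('scene','top'):
    p=arm.capture(n);pickle.dump(p,open(n+'2.pkl','wb'))
    o=arm.get_obs()
    q=proj(p,np.array([o['position']])-[0,0,.05])[0].astype(int);x,y=np.maximum(q-40,0)
    print(n,x,y)
    cv2.imwrite('pics/%s2.png'%n,cv2.resize(p['pixels'][y:y+80,x:x+80],(400,400),interpolation=2))
"; cd pics; python3 -c "
import cv2,numpy as np
cv2.imwrite('c2.png',np.hstack([cv2.imread('scene2.png'),cv2.imread('top2.png')]))"
```

```text
t 4.1 pos [513.2 277.3 177.1] jaw 111.82 F [-0.2 -0.7 -2.6] gap 17.63 tilt [-0.0027 -0.001  -1.    ] q6 -0.01
row [  33.1 -270.9   47.2] turn -17.28
scene 312 219
top 83 186
```

View pics/c2.png

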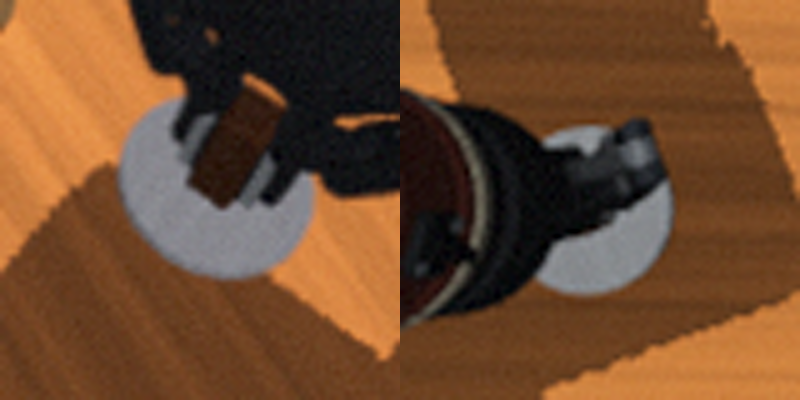

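```bash
cat > col.py <<'E'
from fit import *
from scipy.optimize import least_squares
def collar(p,z,guess,r=.036,tol=.004):
    """edge-based: radial sub-pixel gradients from whitish collar, robust fit"""
    im=cv2.GaussianBlur(p["pixels"],(0,0),.7).astype(np.float32); sat=im.max(2)-im.min(2)
    a=np.linspace(0,2*np.pi,180,endpoint=False); q=np.array(guess,float)
    for it in range(4):
        rr=np.linspace(r-.009,r+.009,37); A,B=np.meshgrid(a,rr,indexing="ij")
        P=np.c_[(q[0]+B*np.cos(A)).ravel(),(q[1]+B*np.sin(A)).ravel(),np.full(A.size,z)]
        uv=proj(p,P).astype(np.float32).reshape(*A.shape,2)
        s=cv2.remap(sat,uv[...,0],uv[...,1],cv2.INTER_LINEAR)
        g=np.gradient(s,axis=1); k=g.argmax(1); ok=(g.max(1)>2.)
        # inside must be low sat
        ins=np.array([s[i,:max(k[i]-6,1)].max() for i in range(len(a))]); ok&=ins<38
        rad=rr[k]
        f=lambda d:(rad[ok]-r-d[0]*np.cos(a[ok])-d[1]*np.sin(a[ok]))*1000
        d=least_squares(f,[0,0],loss="soft_l1",f_scale=.5); q=q+d.x
    return q,ok.sum(),np.median(np.abs(d.fun))
E
python3 - <<'E'
from col import *
import pickle
np.set_printoptions(precision=4,suppress=True)
for n in("scene","top"):
    print(n,0,collar(pickle.load(open(n+"0.pkl","rb")),.028,[.514,.277]))
    print(n,2,collar(pickle.load(open(n+"2.pkl","rb")),.1457,[.513,.277]))
E
```

```text
scene 0 (array([0.5171, 0.2772]), np.int64(162), np.float64(0.9873056945813063))
scene 2 (array([0.5151, 0.2783]), np.int64(146), np.float64(0.49370722631470887))
top 0 (array([0.5131, 0.2769]), np.int64(180), np.float64(0.9008745227335928))
top 2 (array([0.5112, 0.2764]), np.int64(133), np.float64(0.5171712221315218))
```

>>> play_rows --pt "8 -50 0 -5 0" --pt "15 -100 0 -10 0" --pt "20 -150 0 -15 0" --pt "25 -200 0 -17.3 0" --pt "30 -240 0 -17.3 0" --pt "33 -271 0 -17.3 0" --pt "33 -271 20 -17.3 0" --pt "33 -271 40 -17.3 0" --pt "33 -271 55 -17.3 0" --pt "33 -271 55 -17.3 0" --pt "33 -271 55 -17.3 0"

```text
time: 5.3
position: [0.5839, 0.0139, 0.1234]
orientation: [[-0.776, -0.631, -0.001], [-0.631, 0.776, 0.0], [0.001, 0.001, -1.0]]
force: [0.2, 0.2, -2.9]
finger_gap: 0.0174
```

```bash
cat > look.py <<'E'
from col import *
import pickle,sys
tag=sys.argv[1]
rel([.5829,.01335,.102],129.1)
ims=[]
o=arm.get_obs()
for n in ('scene','top'):
    p=arm.capture(n);pickle.dump(p,open(n+tag+'.pkl','wb'))
    z=o['position'][2]-.0314
    print(n,collar(p,z,o['position'][:2]))
    q=proj(p,np.array([o['position']])-[0,0,.05])[0].astype(int);x,y=np.maximum(q-40,0)
    print(x,y)
    ims.append(cv2.resize(p['pixels'][y:y+80,x:x+80],(400,400),interpolation=2))
cv2.imwrite(f'pics/c{tag}.png',np.hstack(ims))
E
python3 look.py 3
```

```text
t 5.3 pos [583.9  13.9 123.4] jaw 129.12 F [ 0.2  0.2 -2.9] gap 17.4 tilt [-1.4e-03  1.0e-04 -1.0e+00] q6 -0.78
row [ 1.1  0.2 21.4] turn 0.02
scene (array([0.58310576, 0.01437805]), np.int64(85), np.float64(1.4108817796981696))
213 148
top (array([0.58394617, 0.0138588 ]), np.int64(0), np.float64(nan))
203 157
  return _methods._mean(a, axis=axis, dtype=dtype,
  ret = ret.dtype.type(ret / rcount)
```

View pics/c3.png

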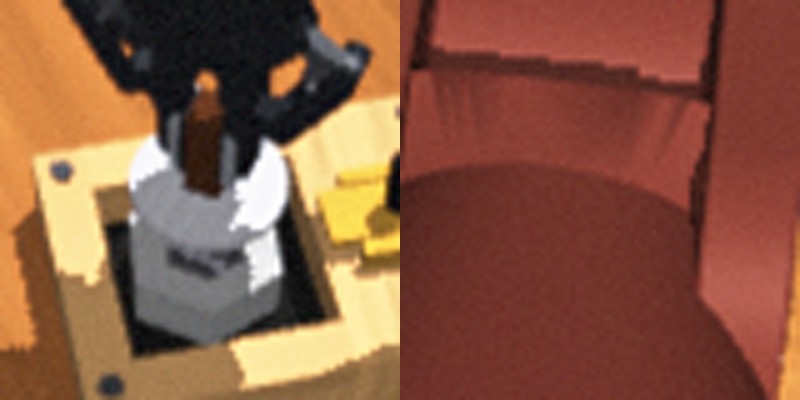

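>>> play_rows --pt "1 0 8 0 0" --pt "1 0 15 0 0" --pt "1 0 20 0 0" --pt "1 0 20 0 0" --pt "1 0 20 0 0"

```text
time: 5.9
position: [0.5835, 0.0132, 0.1037]
orientation: [[-0.776, -0.631, -0.0], [-0.631, 0.776, 0.0], [0.0, 0.0, -1.0]]
force: [0.8, 0.6, -3.5]
finger_gap: 0.0174
```

```bash
python3 -c "
from h import *
rel([.5829,.01335,.1],129.1)"
```

```text
t 5.9 pos [583.5  13.2 103.7] jaw 129.12 F [ 0.8  0.6 -3.5] gap 17.41 tilt [-3.e-04  0.e+00 -1.e+00] q6 -0.79
row [0.4 0.5 3.7] turn 0.02
```

>>> play_rows --pt "0.4 0.5 1 0 0" --pt "0.4 0.5 2 0 0" --pt "0.4 0.5 3 0 0" --pt "0.4 0.5 4 0 0" --pt "0.4 0.5 4.5 0 0" --pt "0.4 0.5 5 0 0" --pt "0.4 0.5 5 0 0"

```text
time: 6.6
position: [0.5829, 0.0133, 0.0987]
orientation: [[-0.776, -0.631, -0.0], [-0.631, 0.776, 0.0], [0.0, 0.0, -1.0]]
force: [-0.2, -0.3, -3.8]
finger_gap: 0.0175
```

>>> play_rows --pt "0 0 0.5 0 0" --pt "0 0 1 0 0" --pt "0 0 1.5 0 0" --pt "0 0 1.5 0 0"

```text
time: 7.0
position: [0.5829, 0.0133, 0.0972]
orientation: [[-0.776, -0.631, -0.0], [-0.631, 0.776, -0.0], [0.0, 0.0, -1.0]]
force: [-0.4, 0.3, -3.7]
finger_gap: 0.0179
```

No contact, so the foot may be entering the hole. I'll continue gently.

>>> play_rows --pt "0 0 0.5 0 0" --pt "0 0 1 0 0" --pt "0 0 1.5 0 0" --pt "0 0 2 0 0" --pt "0 0 2 0 0"

```text
time: 7.5
position: [0.5829, 0.0133, 0.0952]
orientation: [[-0.776, -0.631, -0.0], [-0.631, 0.776, 0.0], [0.0, 0.0, -1.0]]
force: [1.3, 0.1, -3.4]
finger_gap: 0.0173
```

>>> play_rows --pt "0 0 1 0 0" --pt "0 0 2 0 0" --pt "0 0 3 0 0" --pt "0 0 4 0 0" --pt "0 0 4 0 0"

```text
time: 8.0
position: [0.5828, 0.0133, 0.0911]
orientation: [[-0.776, -0.631, -0.0], [-0.631, 0.776, 0.0], [0.0, 0.0, -1.0]]
force: [-0.7, 0.8, -2.9]
finger_gap: 0.0177
```

```bash
python3 look.py 4 2>/dev/null
```

```text
t 8.0 pos [582.8  13.3  91.1] jaw 129.12 F [-0.7  0.8 -2.9] gap 17.7 tilt [-3.e-04  0.e+00 -1.e+00] q6 -0.79
row [ -0.1  -0.  -10.9] turn 0.02
scene (array([0.57036305, 0.0041906 ]), np.int64(63), np.float64(3.5771973434659725))
213 155
top (array([0.58284538, 0.0133234 ]), np.int64(0), np.float64(nan))
203 158
```

View pics/c4.png

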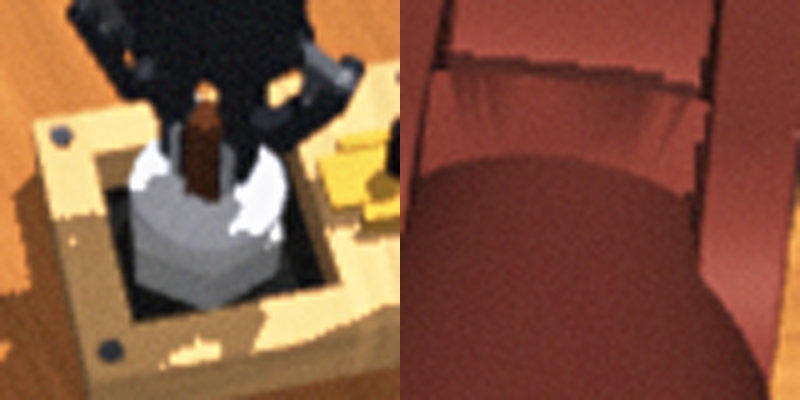

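The collar at (205,190) in the crop sits lower over the socket, and the post hasn't slipped in the jaws. I'll continue down.

>>> play_rows --pt "0 0 1.5 0 0" --pt "0 0 3 0 0" --pt "0 0 4.5 0 0" --pt "0 0 6 0 0" --pt "0 0 7.5 0 0" --pt "0 0 7.5 0 0"

```text
time: 8.7
position: [0.5828, 0.0133, 0.0835]
orientation: [[-0.776, -0.631, -0.0], [-0.631, 0.776, 0.0], [0.0, 0.0, -1.0]]
force: [0.4, -0.5, -2.7]
finger_gap: 0.0174
```

>>> play_rows --pt "0 0 1 0 0" --pt "0 0 2 0 0" --pt "0 0 3 0 0" --pt "0 0 4 0 0" --pt "0 0 4 0 0"

```text
time: 9.2
position: [0.5828, 0.0133, 0.0796]
orientation: [[-0.776, -0.631, -0.0], [-0.631, 0.776, 0.0], [0.0, 0.0, -1.0]]
force: [-0.4, 0.0, -2.3]
finger_gap: 0.0175
```

>>> play_rows --pt "0 0 0.5 0 0" --pt "0 0 1 0 0" --pt "0 0 1.5 0 0" --pt "0 0 1.5 0 0"

```text
time: 9.6
position: [0.5829, 0.0133, 0.0783]
orientation: [[-0.776, -0.631, -0.0], [-0.631, 0.776, 0.0], [0.0, 0.0, -1.0]]
force: [0.1, -0.4, -2.9]
finger_gap: 0.0176
```

>>> play_rows --pt "0 0 0.3 0 0" --pt "0 0 0.6 0 0" --pt "0 0 0.6 0 0"

```text
time: 9.9
position: [0.583, 0.0133, 0.0777]
orientation: [[-0.776, -0.631, 0.0], [-0.631, 0.776, 0.0], [-0.0, -0.0, -1.0]]
force: [-0.0, -0.2, -3.2]
finger_gap: 0.0174
```

>>> play_rows --pt "0 0 0.3 0 0" --pt "0 0 0.6 0 0" --pt "0 0 0.6 0 0"

```text
time: 10.2
position: [0.5834, 0.0132, 0.0776]
orientation: [[-0.776, -0.631, 0.001], [-0.631, 0.776, -0.0], [-0.001, -0.001, -1.0]]
force: [0.1, 0.4, 2.8]
finger_gap: 0.0178
```

Contact at the expected home height, with a load change of about 6 N. I'll hold, then release.

>>> play_rows --pt "0 0 0 0 0" --pt "0 0 0 0 0" --pt "0 0 0 0 0" --pt "0 0 0 0 0.6" --pt "0 0 0 0 0.6" --pt "0 0 0 0 0.6" --pt "0 0 0 0 0.6" --pt "0 0 -20 0 0.6" --pt "0 0 -50 0 0.6" --pt "0 0 -90 0 0.6" --pt "0 0 -130 0 0.6" --pt "0 0 -130 0 0.6"

```text
time: 11.4
position: [0.5858, 0.0131, 0.2125]
orientation: [[-0.776, -0.631, 0.009], [-0.631, 0.776, -0.001], [-0.006, -0.006, -1.0]]
force: [0.8, 0.4, -0.0]
finger_gap: 0.051
```

```bash
python3 - <<'E' 2>/dev/null
from h import *
import pickle
th=-.251; ex=np.array([np.cos(th),np.sin(th)]); H=np.array([.579,.019])
k=H-.096*ex; print("knob",k)
rel([*k,.15],np.degrees(th)+90)
for n in("scene","top"):
    p=arm.capture(n);pickle.dump(p,open(n+"5.pkl","wb"))
    print([(np.round(d["centre"],4),round(d["confidence"],2)) for d in arm.spot_in(p,"keeper_knob")[:2]])
    if n=="scene": cv2.imwrite("pics/c5.png",cv2.resize(p["pixels"][140:250,200:330],(780,660),interpolation=2)[:600])
    else: cv2.imwrite("pics/c5t.png",p["pixels"])
E
```

```text
knob [0.4860082  0.04284378]
t 11.4 pos [585.8  13.1 212.5] jaw 129.12 F [ 0.8  0.4 -0. ] gap 50.99 tilt [ 8.6e-03 -8.0e-04 -1.0e+00] q6 -0.79
row [59.  86.4 61.6] turn 53.51
[(array([0.4969, 0.0473, 0.0583]), 0.52)]
[]
```

View pics/c5.png

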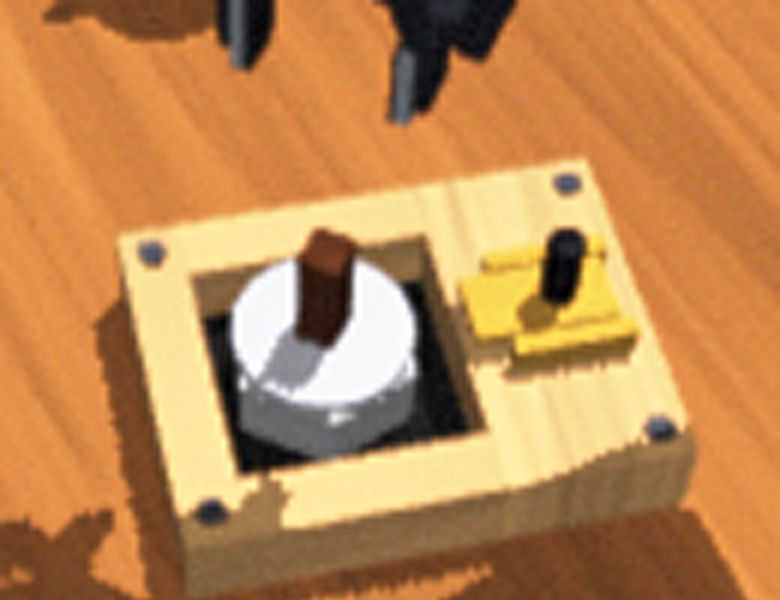

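The stop stands upright with its collar flat on the socket (crop (323,335)), and the knob is at (566,240). Next is measuring the knob.

```bash
python3 - <<'E' 2>/dev/null
from h import *
import pickle
np.set_printoptions(precision=4,suppress=True)
p=pickle.load(open("scene5.pkl","rb")); print("scene",back(p,[[200+566/6-.5,140+240/6-.5]],.088))
q=pickle.load(open("top0.pkl","rb")); 
k=proj(q,[[.486,.043,.088]])[0]; print(k)
x,y=np.round(k).astype(int)-20
im=cv2.resize(q["pixels"][y:y+40,x:x+40],(560,560),interpolation=2); print(x,y)
cv2.imwrite("pics/k.png",im)
E
```

```text
scene [[0.495  0.0424 0.088 ]]
[230.2389 239.5027]
210 220
```

View pics/k.png

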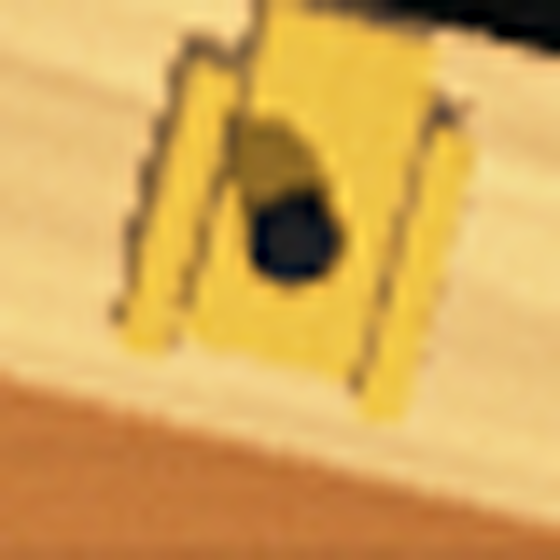

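```bash
python3 -c "
from h import *
rel([.494,.0427,.14],75.63)"
```

```text
t 11.6 pos [582.2  13.4 206. ] jaw 129.12 F [0.2 0.3 0. ] gap 51.09 tilt [-1.8e-03  2.0e-04 -1.0e+00] q6 -0.79
row [49.9 78.3 66.1] turn 53.49
```

>>> play_rows --pt "20 30 0 8 0.6" --pt "40 60 0 16 0.6" --pt "50 78.5 0 24 0.6" --pt "50 78.5 0 32 0.6" --pt "50 78.5 20 40 0.6" --pt "50 78.5 40 48 0.6" --pt "50 78.5 66 53.5 0.6" --pt "50 78.5 66 53.5 0.6" --pt "50 78.5 66 53.5 0.6" --pt "50 78.5 66 53.5 0.6"

```text
time: 12.6
position: [0.495, 0.0426, 0.1418]
orientation: [[-0.969, 0.246, 0.001], [0.246, 0.969, -0.0], [-0.001, 0.0, -1.0]]
force: [0.4, -0.2, 0.3]
finger_gap: 0.0512
```

```bash
python3 -c "
from h import *
rel([.494,.0427,.078],75.63)
p=arm.capture('scene')
cv2.imwrite('pics/c6.png',cv2.resize(p['pixels'][120:250,200:330],(600,600),interpolation=2))"
```

```text
t 12.6 pos [495.   42.6 141.8] jaw 75.75 F [ 0.4 -0.2  0.3] gap 51.18 tilt [ 6.e-04 -1.e-04 -1.e+00] q6 0.19
row [ 1.1 -0.2 63.8] turn 0.12
```

View pics/c6.png

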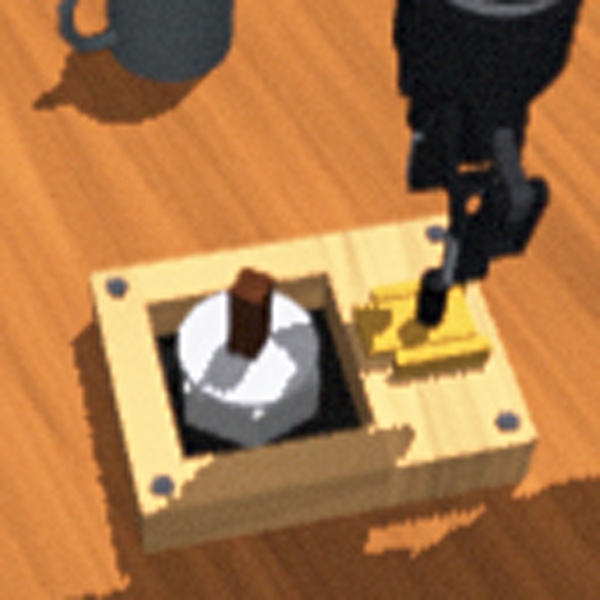

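The open jaws straddle the knob line (knob at (432,300) in the crop), and the stop still stands home. I'll descend and grip the knob.

>>> play_rows --pt "1 0 25 0 0.6" --pt "1 0 45 0 0.6" --pt "1 0 58 0 0.6" --pt "1 0 63 0 0.6" --pt "1 0 63 0 0.6" --pt "1 0 63 0 0" --pt "1 0 63 0 0" --pt "1 0 63 0 0" --pt "1 0 63 0 0" --pt "1 0 63 0 0" --pt "1 0 63 0 0" --newtons 25

```text
time: 13.75
position: [0.494, 0.0419, 0.079]
orientation: [[-0.969, 0.249, 0.001], [0.249, 0.969, -0.002], [-0.002, -0.002, -1.0]]
force: [-1.8, -5.7, 6.1]
finger_gap: 0.0154
```

>>> play_rows --pt "-3 0 0 0 0" --pt "-6 0 0 0 0" --pt "-9 0 0 0 0" --pt "-12 0 0 0 0" --pt "-15 0 0 0 0" --pt "-18 0 0 0 0" --pt "-20 0 0 0 0" --pt "-20 0 0 0 0"

```text
time: 14.55
position: [0.5135, 0.0369, 0.079]
orientation: [[-0.969, 0.249, 0.001], [0.249, 0.969, -0.002], [-0.001, -0.002, -1.0]]
force: [-1.9, -5.4, 5.4]
finger_gap: 0.0149
```

>>> play_rows --pt "-1.5 0 0 0 0" --pt "-3 0 0 0 0" --pt "-4.5 0 0 0 0" --pt "-6 0 0 0 0" --pt "-6 0 0 0 0"

```text
time: 15.05
position: [0.5192, 0.0355, 0.079]
orientation: [[-0.969, 0.249, 0.001], [0.249, 0.969, -0.002], [-0.001, -0.002, -1.0]]
force: [-2.8, -5.5, 5.4]
finger_gap: 0.0152
```

>>> play_rows --pt "-1 0 0 0 0" --pt "-2 0 0 0 0" --pt "-3 0 0 0 0" --pt "-3 0 0 0 0"

```text
time: 15.45
position: [0.522, 0.0348, 0.079]
orientation: [[-0.969, 0.249, 0.001], [0.249, 0.969, -0.002], [-0.001, -0.002, -1.0]]
force: [-2.8, -4.7, 7.4]
finger_gap: 0.0153
```

>>> play_rows --pt "-1 0 0 0 0" --pt "-2 0 0 0 0" --pt "-3 0 0 0 0" --pt "-3 0 0 0 0"

```text
time: 15.85
position: [0.5227, 0.0345, 0.0789]
orientation: [[-0.969, 0.249, -0.003], [0.249, 0.969, -0.001], [0.003, -0.002, -1.0]]
force: [-11.3, -3.0, 14.9]
finger_gap: 0.015
```

The force along the slide rose to about 9 N, so this is the end stop or a block. I'll release and look.

>>> play_rows --pt "2 0 0 0 0" --pt "2 0 0 0 0.5" --pt "2 0 0 0 0.5" --pt "2 0 0 0 0.5" --pt "2 0 0 0 0.5" --pt "2 0 -30 0 0.5" --pt "2 0 -70 0 0.5" --pt "2 0 -110 0 0.5" --pt "2 0 -130 0 0.5" --pt "2 0 -130 0 0.5"

```text
time: 16.85
position: [0.5246, 0.0354, 0.2112]
orientation: [[-0.969, 0.248, 0.005], [0.248, 0.969, -0.0], [-0.005, 0.001, -1.0]]
force: [-0.5, -0.4, -0.8]
finger_gap: 0.043
```

```bash
python3 -c "
from h import *
import pickle
p=arm.capture('scene');pickle.dump(p,open('scene7.pkl','wb'))
cv2.imwrite('pics/c7.png',cv2.resize(p['pixels'][150:250,205:325],(720,600),interpolation=2))"
```

```text
(no output)
```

View pics/c7.png

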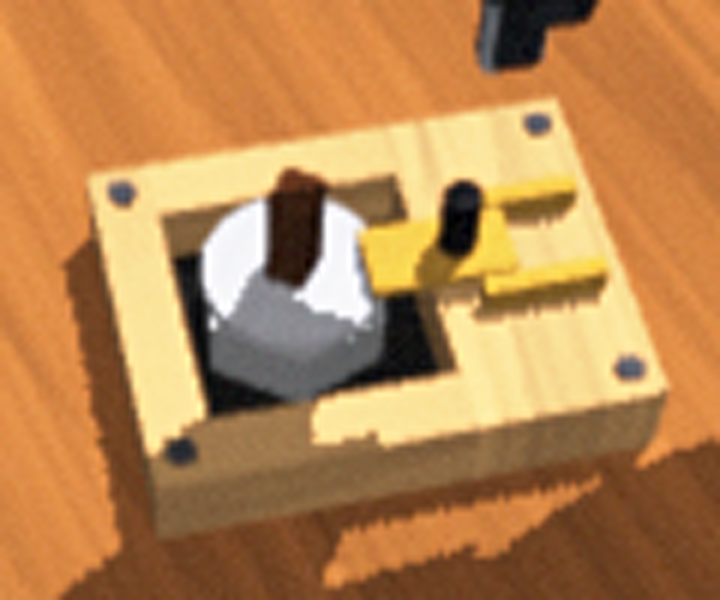

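```bash
python3 - <<'E' 2>/dev/null
from h import *
import pickle
np.set_printoptions(precision=4,suppress=True)
p=pickle.load(open("scene7.pkl","rb")); B=lambda u,z:back(p,[[205+u[0]/6-.5,150+u[1]/6-.5]],z)[0,:2]
c=np.array([B(u,.04) for u in((163,213),(400,177),(457,372),(208,412))])
print(c,[np.linalg.norm(c[i]-c[i-1]) for i in range(4)])
o=np.array([B(u,.04) for u in((92,178),(558,100),(668,388),(158,490))])
print(o,[np.linalg.norm(o[i]-o[i-1]) for i in range(4)])
th=-.251; ex=np.array([np.cos(th),np.sin(th)]);ey=np.array([-ex[1],ex[0]])
H1=c.mean(0); H2=o.mean(0)+.026*ex
print("H",H1,H2)
H=(H1+H2)/2
for nm,u,z in(("tip",(360,240),.054),("tip",(375,295),.054),("knob",(462,188),.088),("guide front",(485,285),.054),("guide back",(607,263),.054)):
    d=B(u,z)-H; print(nm,d@ex*1000,d@ey*1000)
E
```

```text
[[ 0.6159 -0.0396]
 [ 0.5205 -0.0131]
 [ 0.547   0.0799]
 [ 0.641   0.0533]] [np.float64(0.09623283734473612), np.float64(0.09899541765822142), np.float64(0.09670312166253865), np.float64(0.09768388480371765)]
[[ 0.6344 -0.0687]
 [ 0.4401 -0.0196]
 [ 0.4775  0.1227]
 [ 0.6724  0.0755]] [np.float64(0.14914000863781546), np.float64(0.20040437939484412), np.float64(0.1470390539547865), np.float64(0.20056648628053272)]
H [0.5811 0.0201] [0.5813 0.021 ]
tip -23.305542555473284 -10.24639673427476
tip -22.612736904740682 16.55064211650792
knob -59.88285463651884 -2.4322667406204634
guide front -65.78623339546324 20.871397469734973
guide back -115.84922417374081 20.720452497534524
```

The picture shows the keeper tip at (365,265) overlapping the collar. I measure the tip 23 mm and the knob 60 mm from the opening's middle, against nominal 24 and 61 mm, so the keeper is fully in. The stop is upright and the gripper is clear, so I'm handing in.

```bash
python3 -c "
from bench import arm
print(arm.job_done(), arm.get_obs()['time'])"
```

```text
the job is handed in; nothing more can be done
the job is handed in; nothing more can be done
```

The job is done and handed in, though the hand-in reports no verdict. The arm had used about 17 of the 72 s.

**What I did:**
- I gripped the stop by the 18 mm sides of its post (measured gap 17.7 mm) and lifted it.
- I turned it 17° to match the socket and lowered it in small steps. It dropped in without any shuffling, and only touched bottom at the home height, with about a 6 N change in wrist force.
- I slid the keeper in by its knob until it met its end stop, at about 9 N. Then I let go and moved the gripper clear above.

**Last checks:**
- **Stop:** in the last picture it stands upright with the keeper over its collar. I judged it home from where it touched bottom and from the keeper passing over the collar, not from a separate height measurement.
- **Keeper:** I measured the tip 23 mm and the knob 60 mm from the opening's middle, against nominal 24 and 61 mm.
- **Disagreements:** the two cameras differed by 2 to 4 mm throughout, so I used their average for the stop, the socket and the knob. The knob was also about 8 mm nearer the opening at the start than my holder fit predicted for a fully drawn-back keeper. I didn't settle why, but the end position above doesn't depend on it.
- **Mug, mallet and chisel:** I did not measure them again at the end. The arm's path stayed clear of all three.

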